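# Seat the filter disc and swing its retainer over it

### The job

Slide the loose bronze filter disc along the top of the aluminium filter holder with the fingertips until it drops into the round recess and lies flat and flush there; do not pick it up. Then push the upright pin of the swing retainer so that its arm turns fully home over the seated disc. Leave the weight, the cap and the vial next to the holder where they stand.

Things in the scene. Friction and masses are not known exactly. Their poses are not given: they have to be found in the camera images.
- holder: Aluminium filter holder, a flat plate 120 (x) x 210 (y) x 20 mm high, fixed to the worktop. Origin at the centre of its underside; z up, y along its length. Its top (deck) is 20 mm above the worktop and is flat but for the recess and the retainer.
- recess (a point): Centre of the floor of the round recess in the holder, 40 mm from the holder's centre towards its -y end. The recess is 53 mm in diameter and 10 mm deep (floor 10 mm below the deck), with a chamfered rim, and a 20 mm through hole in the middle of its floor.
- disc: Loose sintered bronze disc, 50 mm in diameter, 10 mm thick, about 0.12 kg; it starts lying flat on the deck, on the +y half of the holder. Origin at the centre of its underside. Seated, its top is flush with the deck.
- pivot (a point): Pivot axis (vertical) of the swing retainer, at deck height, 85 mm from the holder's centre towards its -y end, 45 mm from the recess centre.
- pin (a point): On the axis of the retainer's upright pin, half-way up. The pin is 10 mm in diameter, its top 47.5 mm and its foot (top of the flat arm) 27.5 mm above the worktop; it stands 28 mm from the pivot. The flat steel arm under it, 12 mm wide and 5 mm thick, runs level 2.5 mm above the deck and ends 40 mm from the pivot.
- retainer (a joint): Angle of the swing retainer: at 0 the arm points along the holder's -x; the angle grows as it closes, clockwise seen from above, to its stop at 1.57 rad, where it points along the holder's +y, over the recess. No spring: it stays where it is left, and turns with a push of about 1 N at the pin.
- weight: Brass-coloured check weight, 30 mm in diameter, 51 mm high, standing loose on the worktop beside the holder's +x side. Origin at the centre of its underside.
- cap: White screw cap, 65 mm in diameter, 16 mm high, lying loose on the worktop near the holder's +x, -y corner. Origin at the centre of its underside.
- vial: Small glass vial with a black cap, 28 mm in diameter, 60 mm high, standing loose on the worktop beside the holder's +x side. Origin at the centre of its underside.
Mind the look-alikes: they are no part of the job. Leave any black look-alike of the disc alone.

How it is judged (in metres and radians):
On the way, in this order (a step that is already met when the one before it is completed fails the run):
1. the disc lies flat in the recess, the retainer still open (horizontal distance between disc and recess below 0.003 m and z of disc in the frame of holder below 0.012 m and angle between disc's own z axis and vertical below 0.05 rad and value of joint retainer below 1 rad), for 0.2 s.
2. the retainer is turned home over the disc (value of joint retainer above 1.45 rad), for 0.2 s.
At the end, for the whole second after the job is handed in: The disc lies at rest in the recess, within 3 mm of its centre, within 2 mm of the floor and tilted less than 0.05 rad; the retainer stands over it at more than 1.45 rad (stop at 1.57) (horizontal distance between disc and recess below 0.003 m and z of disc in the frame of holder below 0.012 m and angle between disc's own z axis and vertical below 0.05 rad and linear speed of disc below 0.01 m/s and value of joint retainer above 1.45 rad); the robot touches nothing.
It fails at once if the disc is lifted more than 10 mm off the deck (z of disc in the frame of holder above 0.03 m).
It fails at once if the disc is pushed off the holder (z of disc in the frame of holder below 0.004 m).
It fails at once if the weight is moved or knocked over (distance of weight from where it was at the start of the episode above 0.015 m or angle between weight's own z axis and vertical above 0.3 rad).
It fails at once if the cap is moved (distance of cap from where it was at the start of the episode above 0.015 m).
It fails at once if the vial is moved or knocked over (distance of vial from where it was at the start of the episode above 0.015 m or angle between vial's own z axis and vertical above 0.3 rad).
It also fails if it takes over 45 s, if anything falls off the work surface, if the arm or the gripper's body presses on something with over 40 N, if the wrist force passes 120 N, or if a joint passes its speed limit or range.

### The arm

A 6-joint arm with a two-finger parallel gripper is mounted at the origin on a cart in front of the work surface, level with it; the furniture and walls round the work are solid. World frame = base frame: x ahead of the robot, y to its left, z up, the work surface at z = 0. Lengths are in mm, angles in rad, forces in N, time in s.
With the tool pointing down it reaches from about 400 to 925 mm from the base axis. Payload 12.5 kg.
Tool frame: the origin (TCP) lies midway between the tips of the shut fingers; the grasp point (between the pads) lies ctrl.hold_point_z behind it (ctrl.hold_point_z is the distance from the TCP to the grasp point, in mm); z points along the fingers, y is the direction in which the jaws open and shut (so a half turn about z gives the same grasp; the last joint's range is limited). The gripper opens to 95 mm and grips with 3 to 60 N. Pads are 20 mm wide; open, the fingers measure 119 mm over their backs; the gripper's body (75 mm by 180 mm) begins 59 mm behind the grasp point.
Start: joints at [-1.367, 0.491, 1.559, -0, 1.092, -0.106], TCP at [190.566, -595.258, 214.661] pointing down, gripper open.
Joint ranges: [-3.1, 3.1], [-0.84, 2.19], [0.05, 2.79], [-1.13, 4.28], [0.06, 2.93], [-2.69, 2.69]. Speed limits (rad/s): [2.22, 2.22, 2.79, 3.14, 3.14, 3.14].

### API

Orientations are given as a 3x3 rotation matrix whose columns are the frame's x, y, z axes.
In Python, from rig import get_state, viewer, ctrl gives the robot as it stands.
- The arm moves only by the tool servo_tool, never from a script. Its arguments are lists of equal length, an entry for each row: "translation": the shift along the tool's x, y, z in mm, a list of three; "angular": the turn, a rotation vector about the tool's x, y, z in degrees, a list of three; "grip": the closure, from 0 (fully open) to 1 (shut). A call has 1 to 20 rows; each row is the pose to reach, as a shift and turn from the pose commanded when the call began, along the tool's axes at that moment; what a row does not reach only later rows make up. A row lasts 1/10 s, in which the tool goes at most 50 mm and 8.59 degrees, less where a joint would pass 70% of its speed; a pose out of reach is approached as far as the arm can. A call with a gripper value outside its range is refused whole. The fingers move at their own pace and stop on an object; the grip force is fixed at half the most. Time passes only in rows, so rows that repeat a pose let the fingers close. It gives the time, the measured TCP pose, the force and the opening at its end, in the units of the state.
- get_state(): the state, without advancing time (a new reading comes with each control period).
- viewer.grab_frame(name): name is "side" or "top" or "wrist"; returns a dict with "frame" (480x640x3 uint8, blue, green, red), "fovy" (degrees; the focal length in pixels is half the picture's height over the tangent of half this angle, whatever the lens; pixels are square), "cx", "cy" (the principal point, pixels), "R" (3x3) and "t" (3): a world point X has camera coordinates R X + t; the wrist camera has in their place "T_tool_cam" (4x4, takes a point from camera to tool coordinates, whose origin is the TCP and whose axes are the flange's). Camera axes: x right, y down, z forward; pixel columns grow to the right and rows downward; lengths in mm; the calibration is good to about 2 mm. The wrist camera is an equidistant fisheye: a pixel r from the principal point sees the ray r / f radians off the axis. A picture is of the moment at which its call begins: read the wrist's pose just before it. There is no depth.
- ctrl.sign_off(): hands the job in, once; it reports no verdict.
The state is a dict: "time_s": time; "joint_positions": joint angles; "qvel": joint speeds; "effort": joint torques, N m; "eef_pos": TCP position; "orientation": TCP orientation; "ft_force": force on the tool from outside, world axes, zero at the start; "moment": the same for the moment, N m; "width": finger opening in mm.
Only numpy, scipy, OpenCV 4.12 (cv2) and the standard library are available. Lean on these libraries where they do the work, as an engineer would, in place of code of your own. Each camera call takes 0.05 s, during which the arm holds its last target.

## Working session

There is one attempt and no reset: what is moved stays moved. The work goes in short steps, Python scripts to look and compute and a tool call to move; the robot and the scene stay as the last step left them, time stands still between calls to the robot, and variables do not carry over. Pictures are saved under pics/ and viewed, and the job is handed in when it is done.

Besides the shell and the picture viewer there is one more tool, called after "Request:" in YAML: its name, and indented under it one key for each argument. servo_tool: Moves the arm, as the interface text tells. Its arguments: {"type":"object","properties":{"translation":{"type":"array"},"angular":{"type":"array"},"grip":{"type":"array"}},"required":["translation","angular","grip"]}

```bash
mkdir -p pics; ls
cat > h.py <<'E'
import numpy as np,cv2
from rig import get_state,viewer,ctrl
def grab(n,fn=None):
    s=get_state(); d=viewer.grab_frame(n)
    if fn: cv2.imwrite('pics/'+fn,d['frame'])
    return s,d
def ray(d,u,v):
    f=240/np.tan(np.radians(d['fovy'])/2); R=np.array(d['R']);t=np.array(d['t'])
    c=np.array([(u-d['cx'])/f,(v-d['cy'])/f,1.]); return -R.T@t, R.T@c
def onplane(d,u,v,z):
    o,r=ray(d,u,v); return o+r*(z-o[2])/r[2]
def proj(d,X):
    f=240/np.tan(np.radians(d['fovy'])/2); c=np.array(d['R'])@np.array(X,float)+np.array(d['t'])
    return f*c[0]/c[2]+d['cx'],f*c[1]/c[2]+d['cy']
E
python3 - <<'E'
from h import *
s,d=grab('top','top0.png');s2,d2=grab('side','side0.png');grab('wrist','wrist0.png')
print(s['time_s'],s['eef_pos'],s['orientation'],s['width'],ctrl.hold_point_z)
for q in(d,d2):print({k:v for k,v in q.items() if k!='frame'})
E
```

```text
pics
0.0 [ 190.50327173 -594.99066623  214.05065973] [[ 9.52409047e-01  3.04822836e-01 -2.14129508e-04]
 [ 3.04822883e-01 -9.52408428e-01  1.09348968e-03]
 [ 1.29381876e-04 -1.10672104e-03 -9.99999379e-01]] 95.0382035859568 18.8
{'fovy': 54.91010339889255, 'cx': 319.0434447417758, 'cy': 238.44069667354938, 'R': array([[ 0.01480417, -0.99952714,  0.02695062],
       [-0.98998155, -0.01843733, -0.13998787],
       [ 0.14041857, -0.02460821, -0.98978637]]), 't': array([-126.85564471,  584.64519224,  825.57930977])}
{'fovy': 51.61203103079638, 'cx': 315.63924934987614, 'cy': 240.217041912541, 'R': array([[-0.9651912 , -0.26099599,  0.01694242],
       [-0.11369141,  0.36034092, -0.92586645],
       [ 0.23554238, -0.89556435, -0.37747089]]), 't': array([552.80341545, 169.33929197, 642.47368128])}
```

View pics/top0.png

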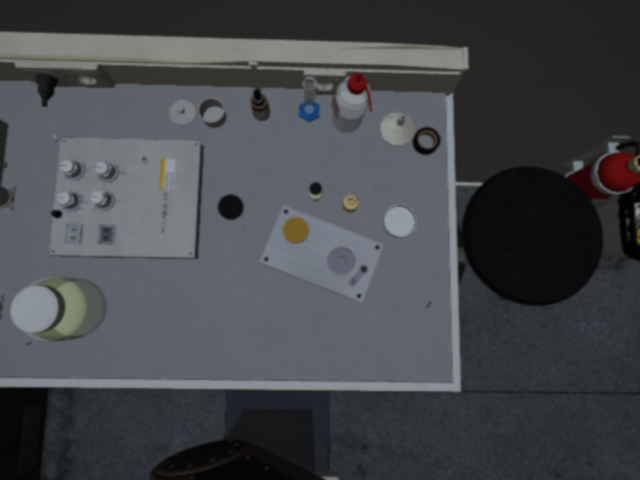

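View pics/side0.png

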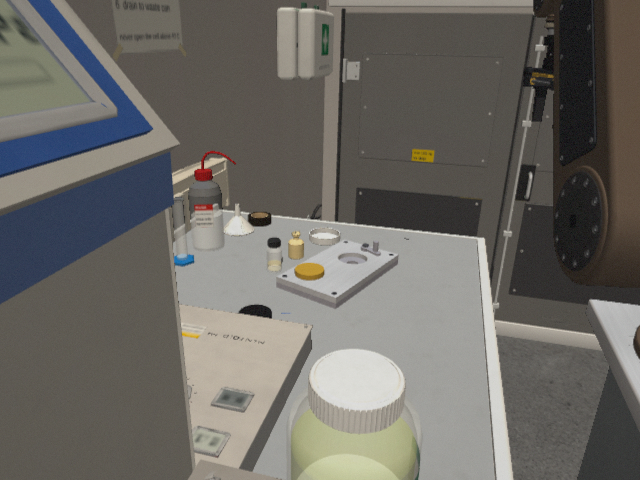

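View pics/wrist0.png

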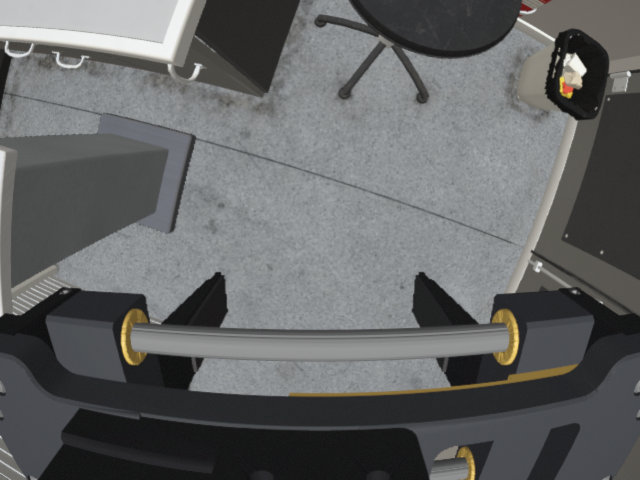

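Run:
```python
from h import *
for n,(x,y,w,h),o in(('top',(250,165,180,150),'a'),('side',(255,220,160,90),'b')):
    s,d=grab(n); f=d['frame'][y:y+h,x:x+w]
    k=4 if n=='top' else 5
    cv2.imwrite('pics/crop_'+o+'.png',cv2.resize(f,None,fx=k,fy=k,interpolation=cv2.INTER_CUBIC))
    hsv=cv2.cvtColor(d['frame'],cv2.COLOR_BGR2HSV)
    m=cv2.inRange(hsv,(10,120,60),(28,255,255)); m[:y]=0;m[y+h:]=0;m[:,:x]=0;m[:,x+w:]=0
    for c in cv2.findContours(m,0,2)[0]:
        if cv2.contourArea(c)>60: M=cv2.moments(c);u,v=M['m10']/M['m00'],M['m01']/M['m00'];print(n,cv2.contourArea(c),u,v,onplane(d,u,v,30 if n=='top' else 28))
    # bright deck
    if n=='top':
        g=cv2.cvtColor(d['frame'],cv2.COLOR_BGR2GRAY); print(g[245,322],g[300,300],g[250,290])
```

```text
top 423.5 295.33097205824475 229.849271940181 [604.23743122 -71.83311963  30.        ]
124 100 122
side 370.0 309.072972972973 270.9216216216216 [602.24824731 -65.13007139  28.        ]
```

View pics/crop_a.png

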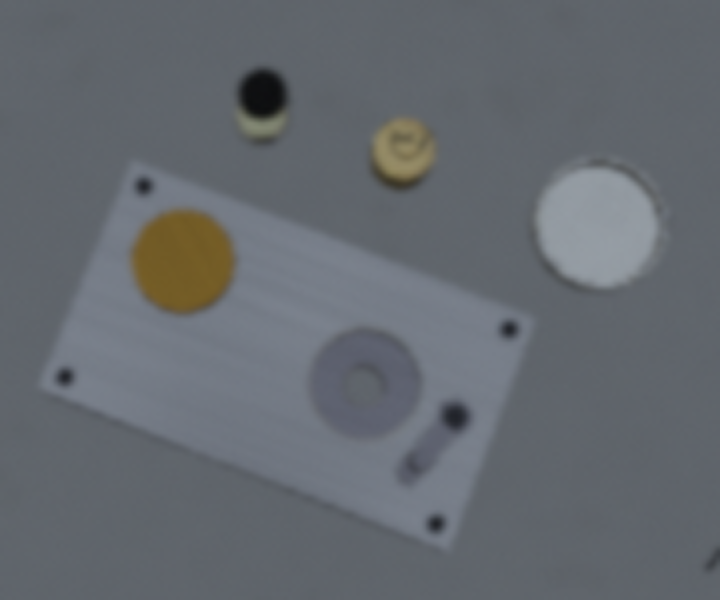

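View pics/crop_b.png

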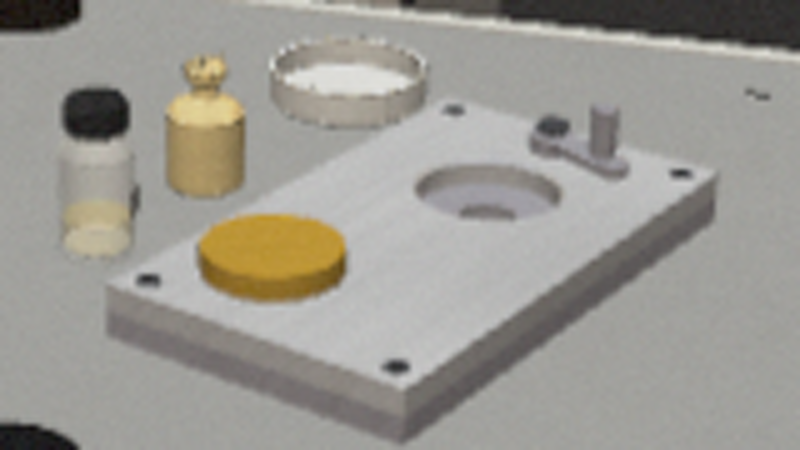

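Run:
```python
from h import *
s,d=grab('top'); s2,d2=grab('side')
P=lambda x,y,z:onplane(d,(x+.5)/4-.5+250,(y+.5)/4-.5+165,z)
Q=lambda x,y,z:onplane(d2,(x+.5)/5-.5+255,(y+.5)/5-.5+220,z)
C=[P(*c,20) for c in((134,160),(534,318),(450,550),(40,388))]
print('corners',np.round(C,1)); c=np.mean(C,0)
S=[Q(148,280,20),Q(454,110,20),Q(681,174,20),Q(396,367,20)]
T=[P(144,186,20),P(509,329,20),P(436,524,20),P(65,377,20)]
print('screws top',np.round(T,1),np.mean(T,0));print('screws side',np.round(S,1),np.mean(S,0))
print('disc top',P(183,261,30),'side',Q(272,243,30))
print('recess',P(365,383,20),Q(488,190,20))
print('pivot',P(455,416,28),Q(551,128,28)); print('pin base',Q(603,160,27.5),'top',Q(605,107,47.5),'armend',P(403,478,25))
for n,xy,z in(('vial',(263,93),60),('weight',(403,152),45),('cap',(597,226),16)):print(n,P(*xy,z))
E=T
yd=((T[0]-T[1])+(T[3]-T[2]));yd/=np.linalg.norm(yd);print('ydir',yd,np.degrees(np.arctan2(-yd[0],yd[1])))
```

```text
corners [[ 655.1  -46.7   20. ]
 [ 581.1 -241.8   20. ]
 [ 469.4 -201.2   20. ]
 [ 543.1   -4.8   20. ]]
screws top [[ 642.3  -51.9   20. ]
 [ 575.6 -229.6   20. ]
 [ 481.5 -194.5   20. ]
 [ 548.6  -16.5   20. ]] [ 561.99094022 -123.15125755   20.        ]
screws side [[ 641.6  -51.5   20. ]
 [ 574.6 -229.7   20. ]
 [ 480.9 -193.7   20. ]
 [ 547.9  -16.    20. ]] [ 561.24543479 -122.73261942   20.        ]
disc top [604.18927789 -71.91822739  30.        ] side [604.13634744 -71.24894992  30.        ]
recess [ 548.18574342 -160.18475254   20.        ] [ 546.74435757 -158.06391174   20.        ]
pivot [ 532.44614365 -202.54112743   28.        ] [ 531.93870145 -203.97961797   28.        ]
pin base [ 508.48579223 -180.69761194   27.5       ] top [ 509.38834099 -183.19944121   47.5       ] armend [ 502.84898108 -178.22851499   25.        ]
vial [ 679.66630537 -108.36394412   60.        ]
weight [ 656.19448068 -175.53137984   45.        ]
cap [ 627.64842219 -273.60147606   16.        ]
ydir [0.3520403  0.93598484 0.        ] -20.612159616067846
```

Request:
servo_tool:
  translation:
    - [37,-25,0]
    - [74,-50,0]
    - [111,-75,0]
    - [148,-100,0]
    - [185,-125,0]
    - [222,-150,0]
    - [259,-175,0]
    - [296,-200,0]
    - [333,-225,10]
    - [370,-250,20]
    - [407,-275,35]
    - [444,-300,50]
    - [481,-325,65]
    - [518,-350,80]
    - [555,-377,100]
    - [588,-401,114]
    - [588,-401,124]
    - [588,-401,124]
    - [588,-401,124]
    - [588,-401,124]
  angular:
    - [0,0,-2.5]
    - [0,0,-5]
    - [0,0,-7.5]
    - [0,0,-10]
    - [0,0,-12.5]
    - [0,0,-15]
    - [0,0,-17.5]
    - [0,0,-20]
    - [0,0,-22.5]
    - [0,0,-25]
    - [0,0,-27.5]
    - [0,0,-30]
    - [0,0,-32.5]
    - [0,0,-35]
    - [0,0,-37.5]
    - [0,0,-39.7]
    - [0,0,-39.7]
    - [0,0,-39.7]
    - [0,0,-39.7]
    - [0,0,-39.7]
  grip: [0.68,0.68,0.68,0.68,0.68,0.68,0.68,0.68,0.68,0.68,0.68,0.68,0.68,0.68,0.68,0.68,0.68,0.68,0.68,0.68]

```text
time_s: 2.35
eef_pos: [628.2, -35.2, 91.5]
orientation: [[0.539, 0.842, 0.001], [0.842, -0.539, -0.0], [0.0, 0.001, -1.0]]
ft_force: [-0.8, 0.4, -0.2]
width: 30.3
```

Run:
```python
from h import *
s,d=grab('wrist','w1.png'); print(s['time_s'],s['eef_pos'],d['T_tool_cam'],d['fovy'])
s,d=grab('side'); f=d['frame'][180:330,240:440]; cv2.imwrite('pics/s1.png',cv2.resize(f,None,fx=4,fy=4))
```

```text
2.35 [628.21738878 -35.18897184  91.50390793] [[-3.39813502e-05 -9.64462213e-01 -2.64220815e-01  7.56309556e+01]
 [ 9.99999853e-01 -1.75827710e-04  5.13198918e-04  1.94770831e-01]
 [-5.41418305e-04 -2.64220759e-01  9.64462077e-01 -1.70628985e+02]
 [ 0.00000000e+00  0.00000000e+00  0.00000000e+00  1.00000000e+00]] 65.70646984690485
```

View pics/w1.png

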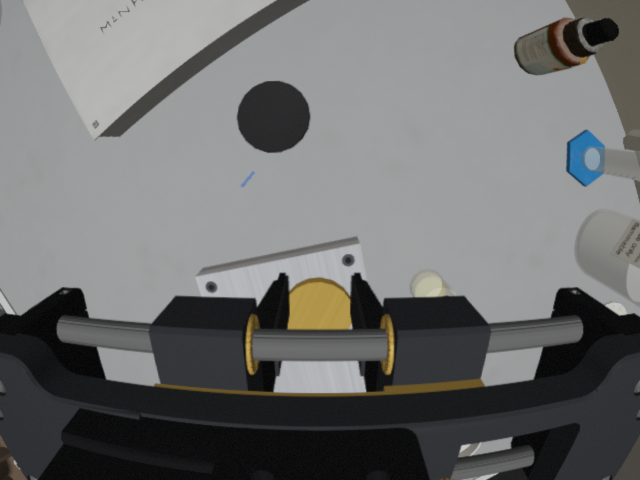

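View pics/s1.png

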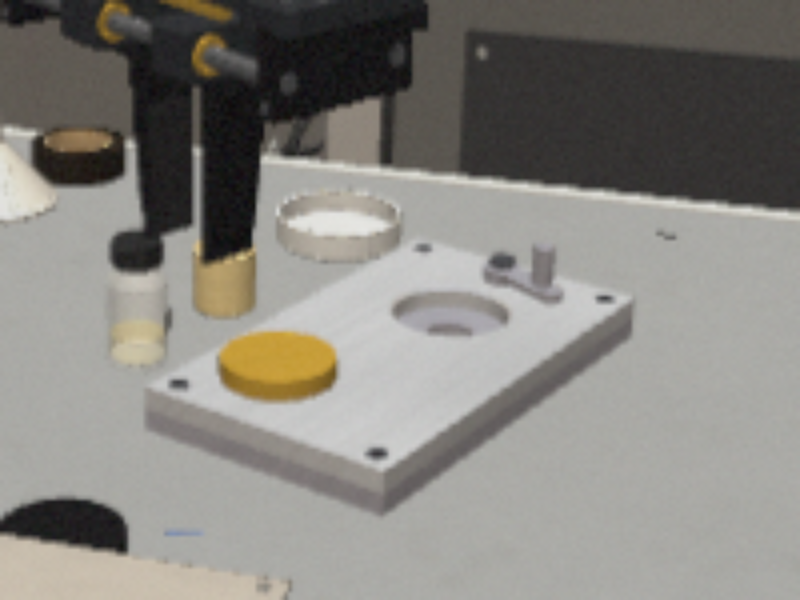

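Request:
servo_tool:
  translation:
    - [0,0,20]
    - [0,0,40]
    - [0,0,55]
    - [0,0,62]
    - [0,0,64]
    - [0,0,64]
    - [0,0,64]
  angular:
    - [0,0,0]
    - [0,0,0]
    - [0,0,0]
    - [0,0,0]
    - [0,0,0]
    - [0,0,0]
    - [0,0,0]
  grip: [0.68,0.68,0.68,0.68,0.68,0.68,0.68]

```text
time_s: 3.15
eef_pos: [628.7, -34.2, 27.3]
orientation: [[0.538, 0.843, 0.001], [0.843, -0.538, -0.0], [0.0, 0.001, -1.0]]
ft_force: [0.2, 0.0, -0.6]
width: 30.7
```

Request:
servo_tool:
  translation:
    - [0,0,2]
    - [-4,-0.5,3.5]
    - [-8,-0.5,3.5]
    - [-11,-0.5,3.5]
    - [-13,-0.5,3.5]
    - [-15,-0.5,3.5]
    - [-18,-0.5,3.5]
    - [-22,-0.5,3.5]
    - [-26,-0.5,3.5]
    - [-30,-0.5,3.5]
    - [-35,-0.5,3.5]
    - [-40,-0.5,3.5]
    - [-45,-0.5,3.5]
    - [-50,-0.5,3.5]
    - [-55,-0.5,3.5]
    - [-60,-0.5,3.5]
    - [-65,-0.5,3.5]
    - [-70,-0.5,3.5]
    - [-73,-0.5,3.5]
    - [-74,-0.5,3.5]
  angular:
    - [0,0,0]
    - [0,0,0]
    - [0,0,0]
    - [0,0,0]
    - [0,0,0]
    - [0,0,0]
    - [0,0,0]
    - [0,0,0]
    - [0,0,0]
    - [0,0,0]
    - [0,0,0]
    - [0,0,0]
    - [0,0,0]
    - [0,0,0]
    - [0,0,0]
    - [0,0,0]
    - [0,0,0]
    - [0,0,0]
    - [0,0,0]
    - [0,0,0]
  grip: [0.68,0.68,0.68,0.68,0.68,0.68,0.68,0.68,0.68,0.68,0.68,0.68,0.68,0.68,0.68,0.68,0.68,0.68,0.68,0.68]

```text
time_s: 5.15
eef_pos: [587.9, -96.5, 23.1]
orientation: [[0.538, 0.843, 0.0], [0.843, -0.538, -0.0], [-0.0, 0.0, -1.0]]
ft_force: [-0.8, 0.4, -0.0]
width: 30.2
```

Run:
```python
from h import *
s,d=grab('side'); f=d['frame'][180:330,240:440]; cv2.imwrite('pics/s2.png',cv2.resize(f,None,fx=4,fy=4))
s,d=grab('wrist','w2.png');print(s['eef_pos'],s['ft_force'],s['width'])
```

```text
[587.95792731 -96.49338594  23.13814675] [ 0.3913965  -0.81252456 -0.28727043] 30.53615984257821
```

View pics/s2.png

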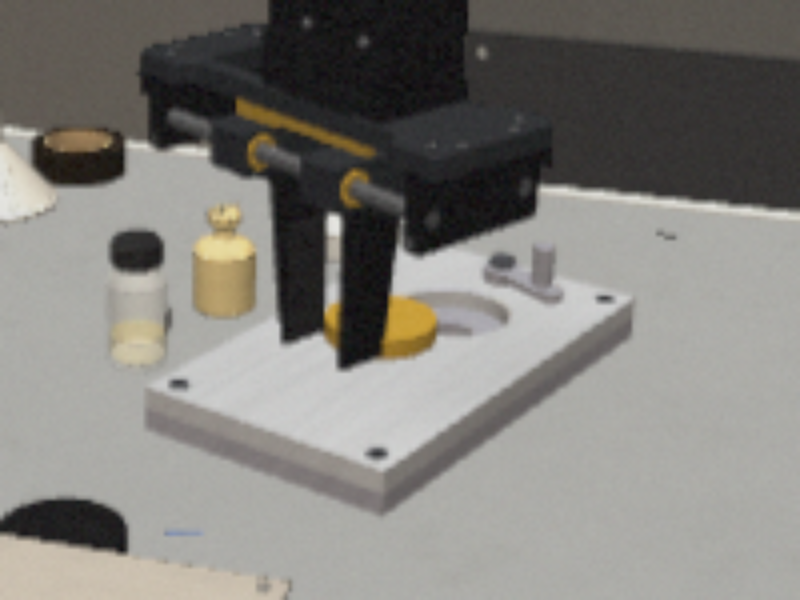

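View pics/w2.png

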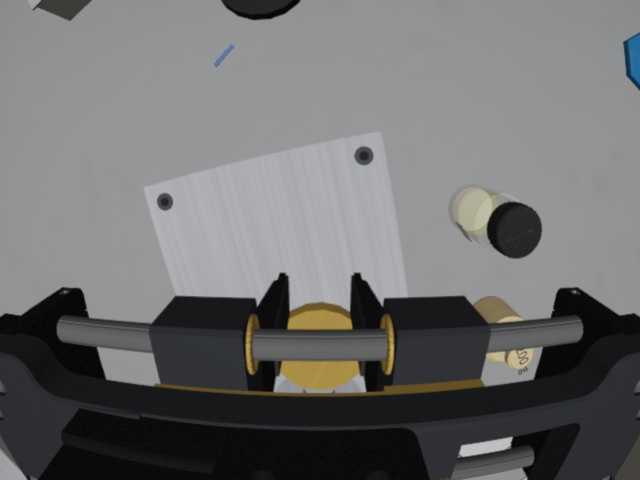

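```bash
cat >> h.py <<'E'
def wplane(s,d,u,v,z):
    f=240/np.tan(np.radians(d['fovy'])/2); x,y=u-d['cx'],v-d['cy']; r=np.hypot(x,y); th=r/f
    c=np.array([np.sin(th)*x/r,np.sin(th)*y/r,np.cos(th)]); T=np.array(d['T_tool_cam'])
    R=np.array(s['orientation']); o=R@T[:3,3]+s['eef_pos']; k=R@T[:3,:3]@c
    return o+k*(z-o[2])/k[2]
E
python3 - <<'E'
from h import *
s,d2=grab('side'); print(onplane(d2,381.5/4-.5+240,316.5/4-.5+180,30))
s,d=grab('wrist')
print(wplane(s,d,319.5,392,30),wplane(s,d,319.5,303,30),wplane(s,d,277,350,30),wplane(s,d,362,350,30))
hsv=cv2.cvtColor(d['frame'],cv2.COLOR_BGR2HSV); m=cv2.inRange(hsv,(12,150,80),(26,255,255))
m[:,:270]=0;m[:,370:]=0;m[:295]=0;m[400:]=0
for v in (302,304,306,310,315,320,360,370,380,385,388,390,392):
    c=np.where(m[v])[0]; print(v,c.min() if len(c) else None,c.max() if len(c) else None)
f=d['frame'][270:420,220:420]; cv2.imwrite('pics/w2c.png',cv2.resize(f,None,fx=4,fy=4))
E
```

```text
[ 571.24574567 -122.52177179   30.        ]
[ 558.49782139 -143.13085163   30.        ] [588.0173065  -96.87955209  30.        ] [ 554.91217318 -108.01645065   30.        ] [ 591.84951189 -131.61442865   30.        ]
302 None None
304 318 324
306 305 334
310 295 343
315 290 349
320 288 350
360 None None
370 280 359
380 295 347
385 305 330
388 315 322
390 None None
392 270 369
```

View pics/w2c.png

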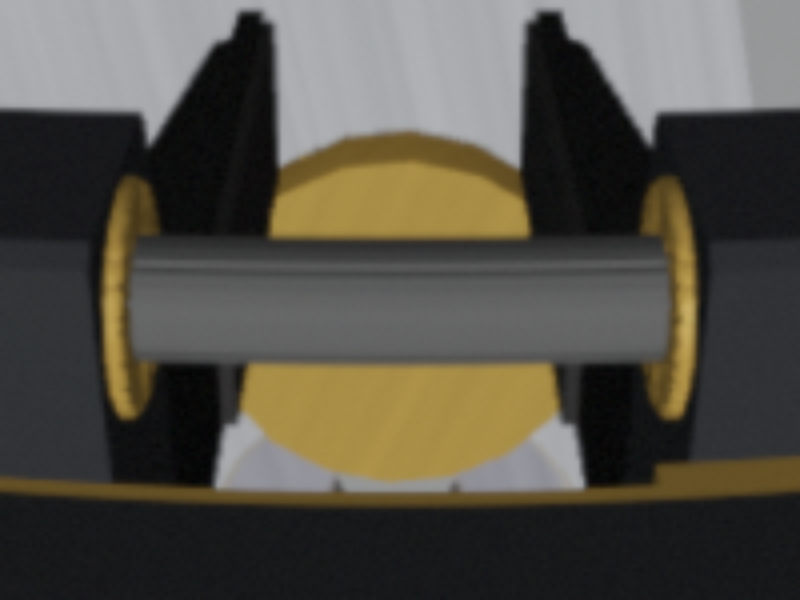

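Request:
servo_tool:
  translation:
    - [-4,0,0]
    - [-8,0,0]
    - [-12,0,0]
    - [-16,0,0]
    - [-20,0,0]
    - [-24,0,0]
    - [-28,0,0]
    - [-31,0,0]
    - [-34,0,0]
    - [-36,0,0]
    - [-38,0,0]
    - [-40,0,0]
    - [-42,0,0]
    - [-43,0,0]
    - [-44,0,0]
    - [-45,0,0]
    - [-45.5,0,0]
    - [-45.5,0,0]
  angular:
    - [0,0,0]
    - [0,0,0]
    - [0,0,0]
    - [0,0,0]
    - [0,0,0]
    - [0,0,0]
    - [0,0,0]
    - [0,0,0]
    - [0,0,0]
    - [0,0,0]
    - [0,0,0]
    - [0,0,0]
    - [0,0,0]
    - [0,0,0]
    - [0,0,0]
    - [0,0,0]
    - [0,0,0]
    - [0,0,0]
  grip: [0.68,0.68,0.68,0.68,0.68,0.68,0.68,0.68,0.68,0.68,0.68,0.68,0.68,0.68,0.68,0.68,0.68,0.68]

```text
time_s: 7.15
eef_pos: [563.6, -134.6, 23.1]
orientation: [[0.538, 0.843, -0.0], [0.843, -0.538, -0.0], [-0.0, 0.0, -1.0]]
ft_force: [-0.3, -0.4, 0.3]
width: 30.4
```

Run:
```python
from h import *
s,d=grab('side'); f=d['frame'][180:330,240:440]; cv2.imwrite('pics/s3.png',cv2.resize(f,None,fx=4,fy=4))
s,d=grab('wrist');print(s['eef_pos'],s['ft_force'],s['width'])
f=d['frame'][270:420,220:420]; cv2.imwrite('pics/w3c.png',cv2.resize(f,None,fx=4,fy=4))
```

```text
[ 563.59901897 -134.57043367   23.12831757] [-0.3361683  -0.21977787 -0.06030638] 30.52841391385155
```

View pics/s3.png

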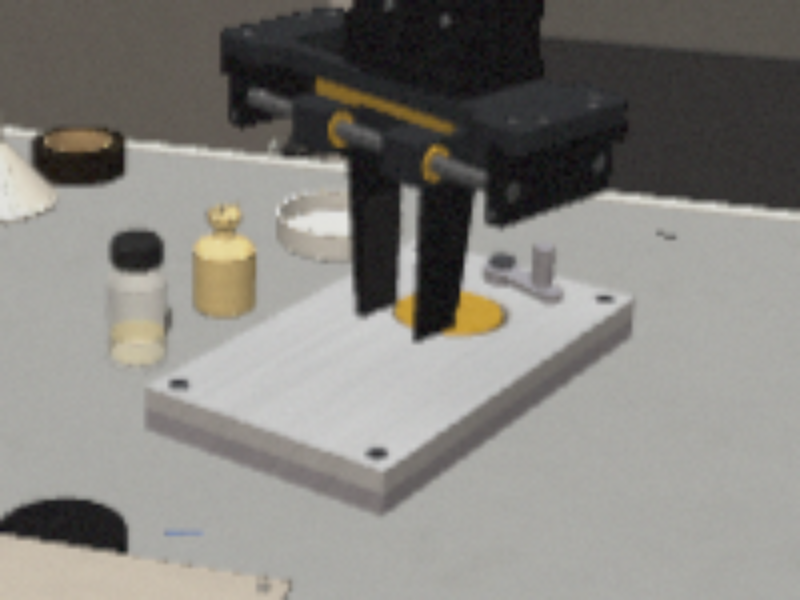

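View pics/w3c.png

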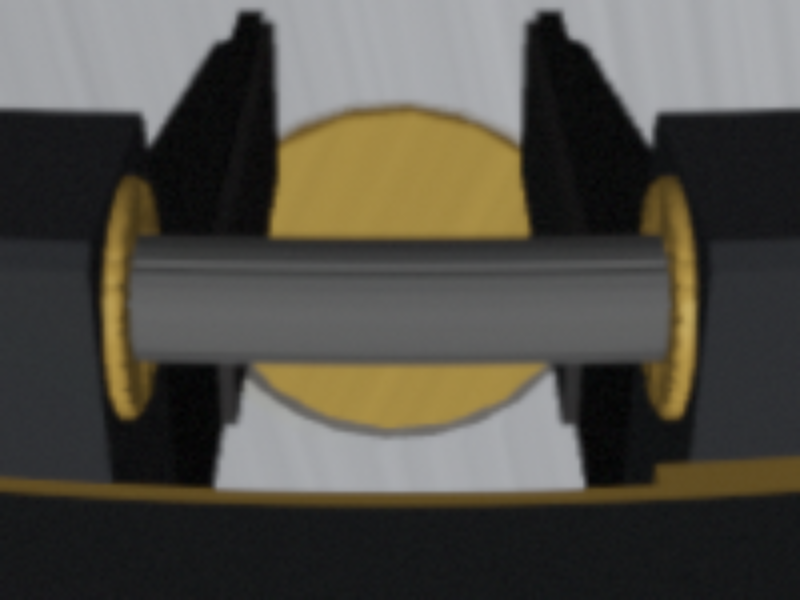

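Request:
servo_tool:
  translation:
    - [0,0,-10]
    - [0,0,-30]
    - [0,0,-50]
    - [-10,-3,-57]
    - [-25,-7,-57]
    - [-40,-12,-57]
    - [-55,-16,-57]
    - [-70,-20,-57]
    - [-70,-20,-57]
    - [-70,-20,-57]
  angular:
    - [0,0,0]
    - [0,0,0]
    - [0,0,-5]
    - [0,0,-12]
    - [0,0,-20]
    - [0,0,-28]
    - [0,0,-36]
    - [0,0,-44.5]
    - [0,0,-44.5]
    - [0,0,-44.5]
  grip: [0.68,0.68,0.68,0.68,0.68,0.68,0.68,0.68,0.68,0.68]

```text
time_s: 8.25
eef_pos: [509.4, -182.9, 80.7]
orientation: [[-0.202, 0.979, 0.001], [0.979, 0.202, -0.0], [-0.001, 0.001, -1.0]]
ft_force: [0.0, 0.2, 1.1]
width: 30.5
```

Run:
```python
from h import *
s,d=grab('side'); f=d['frame'][180:330,240:440]; cv2.imwrite('pics/s4.png',cv2.resize(f,None,fx=4,fy=4))
s,d=grab('wrist','w4.png');print(s['eef_pos'],s['orientation'],s['width'],s['joint_positions'])
```

```text
[ 509.62555328 -182.66350846   80.57059438] [[-2.02925359e-01  9.79193900e-01  7.77938647e-04]
 [ 9.79194075e-01  2.02925682e-01 -3.60924844e-04]
 [-5.11279136e-04  6.88512111e-04 -9.99999632e-01]] 30.346968559222628 [-4.66206361e-01  5.52272447e-01  1.89674067e+00  4.27631085e-05
  6.91722383e-01 -6.70584003e-01]
```

View pics/s4.png

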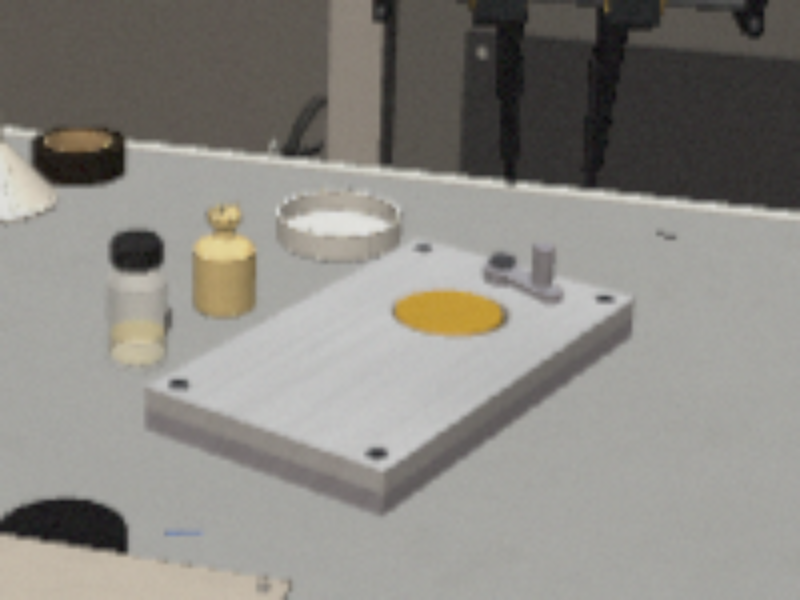

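View pics/w4.png

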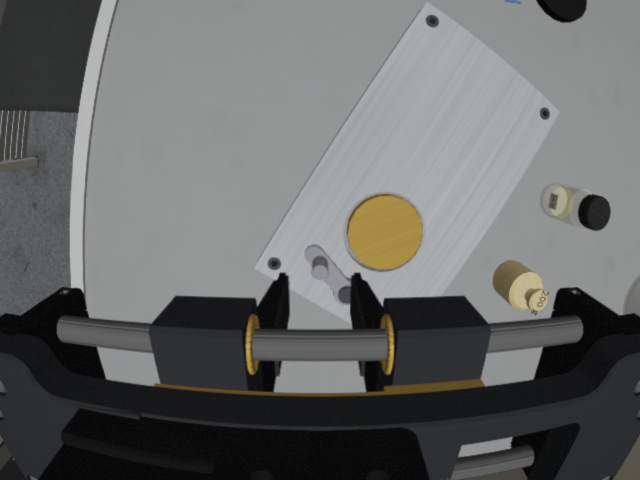

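Run:
```python
from h import *
s,d=grab('wrist')
cv2.imwrite('pics/w4c.png',cv2.resize(d['frame'][230:310,270:380],None,fx=7,fy=7,interpolation=cv2.INTER_CUBIC))
print('pin',wplane(s,d,320,270,47.5),'foot',wplane(s,d,320,258,27.5),'disc',wplane(s,d,385,232.5,20),'pivot',wplane(s,d,344,295,28))
```

```text
pin [ 510.83707368 -180.75955886   47.5       ] foot [ 510.70457452 -179.93707553   27.5       ] disc [ 548.91831546 -156.87066977   20.        ] pivot [ 531.26729523 -201.56899436   28.        ]
```

View pics/w4c.png

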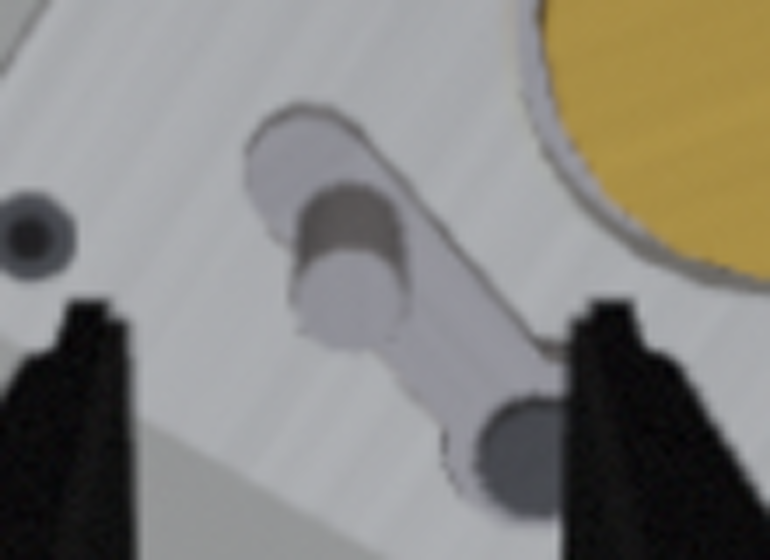

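Request:
servo_tool:
  translation:
    - [0,1,15]
    - [0,1,30]
    - [1,1,40]
    - [2,1,44]
    - [2,1,44.5]
    - [2,4,44.5]
    - [2,7,44.5]
    - [2,9,44.5]
    - [2,11,44.5]
    - [2,13,44.5]
    - [2,15,44.5]
    - [2,17,44.5]
    - [2,19,44.5]
    - [2,21,44.5]
    - [2,23,44.5]
    - [2,25,44.5]
    - [2,27,44.5]
    - [2,29,44.5]
    - [2,30,44.5]
    - [2,30,44.5]
  angular:
    - [0,0,0]
    - [0,0,0]
    - [0,0,0]
    - [0,0,0]
    - [0,0,0]
    - [0,0,0]
    - [0,0,0]
    - [0,0,0]
    - [0,0,0]
    - [0,0,0]
    - [0,0,0]
    - [0,0,0]
    - [0,0,0]
    - [0,0,0]
    - [0,0,0]
    - [0,0,0]
    - [0,0,0]
    - [0,0,0]
    - [0,0,0]
    - [0,0,0]
  grip: [0.68,0.68,0.68,0.68,0.68,0.68,0.68,0.68,0.68,0.68,0.68,0.68,0.68,0.68,0.68,0.68,0.68,0.68,0.68,0.68]

```text
time_s: 10.4
eef_pos: [538.4, -174.7, 35.7]
orientation: [[-0.207, 0.978, 0.001], [0.978, 0.207, -0.0], [-0.0, 0.001, -1.0]]
ft_force: [0.4, 0.1, 0.5]
width: 30.6
```

Run:
```python
from h import *
s,d=grab('side'); f=d['frame'][180:330,240:440]; cv2.imwrite('pics/s5.png',cv2.resize(f,None,fx=4,fy=4))
print(s['eef_pos'],s['ft_force'],s['width'])
```

```text
[ 538.36958101 -174.71067328   35.68453125] [0.39582262 0.12541457 0.49670202] 30.560280005880536
```

View pics/s5.png

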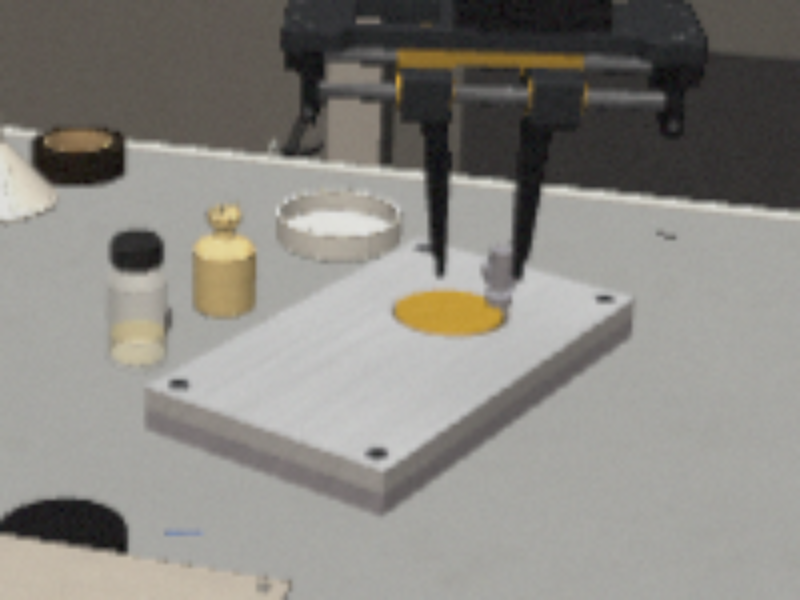

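Request:
servo_tool:
  translation:
    - [0,2,0]
    - [0,4,0]
    - [0,6,0]
    - [0,8,0]
    - [0,9,0]
    - [0,10,0]
    - [0,11,0]
    - [0,12,0]
    - [0,12,0]
  angular:
    - [0,0,0]
    - [0,0,0]
    - [0,0,0]
    - [0,0,0]
    - [0,0,0]
    - [0,0,0]
    - [0,0,0]
    - [0,0,0]
    - [0,0,0]
  grip: [0.68,0.68,0.68,0.68,0.68,0.68,0.68,0.68,0.68]

```text
time_s: 11.35
eef_pos: [549.9, -172.1, 35.6]
orientation: [[-0.207, 0.978, 0.0], [0.978, 0.207, -0.0], [-0.0, 0.0, -1.0]]
ft_force: [0.1, -0.7, 0.2]
width: 30.6
```

Request:
servo_tool:
  translation:
    - [0,0.5,0]
    - [0,1,0]
    - [0,1,0]
  angular:
    - [0,0,0]
    - [0,0,0]
    - [0,0,0]
  grip: [0.68,0.68,0.68]

```text
time_s: 11.65
eef_pos: [550.8, -171.9, 35.6]
orientation: [[-0.207, 0.978, 0.0], [0.978, 0.207, -0.0], [-0.0, 0.0, -1.0]]
ft_force: [-0.6, -1.4, 0.3]
width: 30.6
```

Request:
servo_tool:
  translation:
    - [0,0.5,0]
    - [0,1,0]
    - [0,1.5,0]
    - [0,1.5,0]
  angular:
    - [0,0,0]
    - [0,0,0]
    - [0,0,0]
    - [0,0,0]
  grip: [0.68,0.68,0.68,0.68]

```text
time_s: 12.05
eef_pos: [551.5, -171.7, 35.5]
orientation: [[-0.207, 0.978, -0.002], [0.978, 0.207, 0.0], [0.0, -0.002, -1.0]]
ft_force: [-5.5, -4.1, 1.3]
width: 30.1
```

Run:
```python
from h import *
s,d=grab('side'); f=d['frame'][220:290,310:410]; cv2.imwrite('pics/s6.png',cv2.resize(f,None,fx=8,fy=8,interpolation=cv2.INTER_CUBIC))
print(s['eef_pos'],s['ft_force'],s['width'])
```

```text
[ 551.46640066 -171.72190097   35.52033492] [-5.5362089  -4.11677016  1.27724947] 30.06145530125342
```

View pics/s6.png

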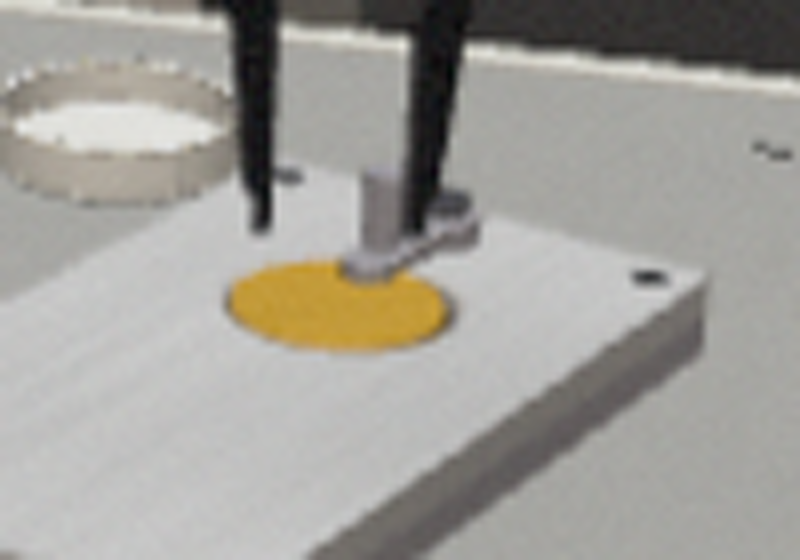

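The force rose to about 7 N at the expected stop position. The arm points over the disc. Next I back off the pin and lift.

Request:
servo_tool:
  translation:
    - [0,-2,0]
    - [0,-5,0]
    - [0,-8,0]
    - [0,-9,-10]
    - [0,-9,-30]
    - [0,-9,-60]
    - [0,-9,-90]
    - [-30,-30,-110]
    - [-60,-60,-110]
    - [-90,-90,-110]
    - [-120,-120,-110]
    - [-120,-120,-110]
    - [-120,-120,-110]
  angular:
    - [0,0,0]
    - [0,0,0]
    - [0,0,0]
    - [0,0,0]
    - [0,0,0]
    - [0,0,0]
    - [0,0,0]
    - [0,0,0]
    - [0,0,0]
    - [0,0,0]
    - [0,0,0]
    - [0,0,0]
    - [0,0,0]
  grip: [0.68,0.68,0.68,0.68,0.68,0.68,0.68,0.68,0.68,0.68,0.68,0.68,0.68]

```text
time_s: 13.4
eef_pos: [459.3, -314.4, 146.3]
orientation: [[-0.205, 0.979, 0.001], [0.979, 0.205, -0.0], [-0.0, 0.001, -1.0]]
ft_force: [-0.2, -0.5, 0.3]
width: 30.4
```

Run:
```python
from h import *
s,d=grab('side'); f=d['frame'][220:310,270:410]; cv2.imwrite('pics/s7.png',cv2.resize(f,None,fx=5,fy=5,interpolation=cv2.INTER_CUBIC))
s,d=grab('top'); f=d['frame'][165:315,250:430]; cv2.imwrite('pics/t7.png',cv2.resize(f,None,fx=4,fy=4,interpolation=cv2.INTER_CUBIC))
print(s['time_s'],s['eef_pos'],s['ft_force'])
```

```text
13.45 [ 459.78838285 -313.6388915   146.13568395] [ 0.67681557  0.00159136 -0.05787759]
```

View pics/s7.png

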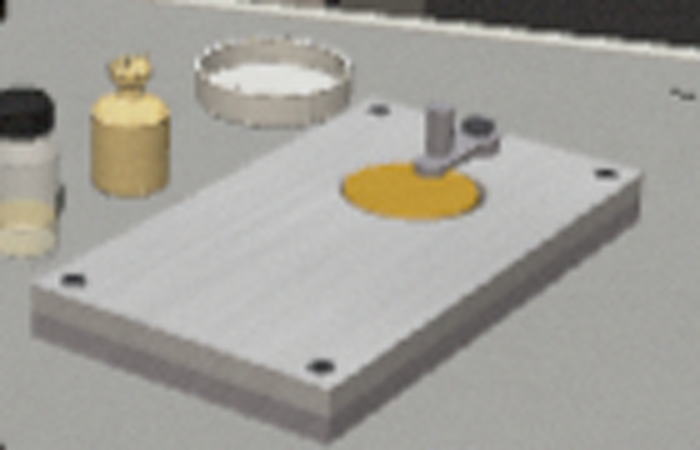

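View pics/t7.png

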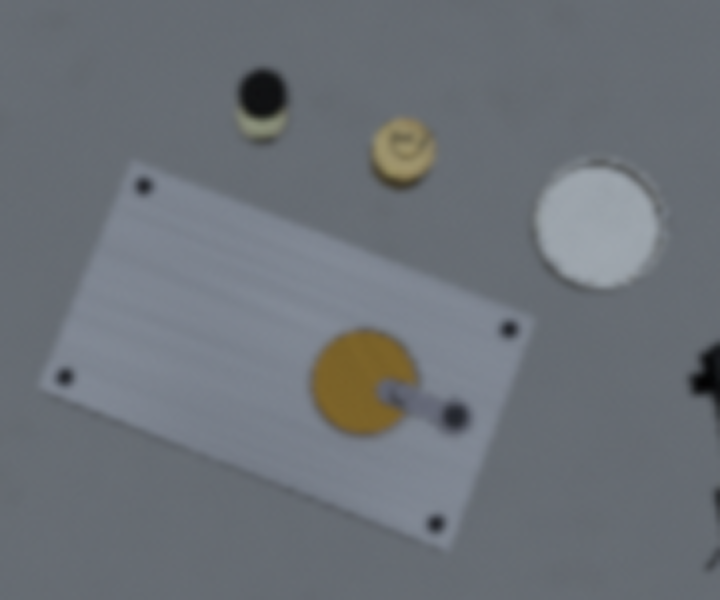

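```bash
python3 -c "
from rig import ctrl
print(ctrl.sign_off())"
```

```text
the job is handed in; nothing more can be done
None
```

I slid the bronze disc about 105 mm along the deck with two fingertips behind it until it dropped into the recess. I then straddled the retainer pin and pushed it round to its stop, backed the gripper clear and handed the job in at about 13.5 s. The hand-in gives no verdict.

- **Disc:** the last top and side pictures show it flush and central in the recess. The wrist view, taken before the retainer was turned, put it about 3–4 mm from the recess centre I had worked out. I trusted the pictures, because the disc can only lie flush once it is within the recess's 1.5 mm clearance.
- **Retainer:** the push force rose to about 7 N at the stop position I had predicted. In the top picture the arm lies within about 0.03 rad of the holder's long axis.
- **Weight, cap and vial:** they appear at the same pixels as at the start.
- **Robot:** it was clear of everything, with the force reading back to noise.

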